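# Make up the triaxial kit and the moisture-check kit

## Task

Make up the two kits for the next test. On the pedestal of the round cell base build the triaxial set, each part squarely centred over the pedestal: the porous stone first, the clay specimen standing on it, and the metal top cap on top of the specimen, dimple up. In the grey nest board put the moisture-check set: the closed tin with its lid upright in the large round nest and the brass weight upright in the small one, both right down on the nest floor; keep the clay specimen upright throughout, and leave the open tin of soil and the cutter ring where they are.

Things in the scene. Friction and masses are not known exactly. Their poses are not given: they have to be found in the camera images.
- porous_stone: Porous stone: flat beige-brown disc, 38 mm diameter, 9 mm thick, lying flat on the table. Origin at the centre of its underside, z up.
- soil_specimen: Trimmed clay specimen: plain brown upright cylinder, 39 mm diameter, 78 mm tall. Origin at the centre of its underside, z up along it.
- top_cap: Triaxial top cap: metal plug, 38 mm diameter, 26 mm tall, a small dark dimple in the middle of its upper face, two dark grooves round its lower half. Origin at the centre of its underside, z up. A brass hose barb, 9 mm diameter at its root, sticks out sideways along its +x axis to 31 mm from the centre, 18.5 mm above the underside; so pinch the cap along its y axis, clear of the barb.
- lidded_tin: Closed aluminium moisture tin with its lid on: plain silvery-white, 58 mm diameter (57 mm at the body), 35 mm tall. Origin at the centre of its underside, z up.
- brass_weight: Brass 200 g weight: upright cylinder of 29 mm diameter with a small knob on top, 50 mm tall in all; can be gripped round the cylinder up to about 33 mm above its underside. Origin at the centre of its underside, z up.
- open_tin: Open moisture tin without a lid, dark soil visible in it: 57 mm diameter, 33 mm tall. Not part of a kit; leave it where it stands. Origin at the centre of its underside.
- cutter_ring: Steel cutting ring, open in the middle, 70 mm diameter, 20 mm tall, near the back of the bench. Not part of a kit; leave it alone. Origin at the centre of its underside.
- cell_base: Triaxial cell base, fixed: round metal plate 130 mm diameter, 14 mm thick, black O-ring round a land 17.5 mm high, and an upright round pedestal in its centre, 38 mm diameter, flat top 39 mm above the underside. Origin at the centre of the underside, z up; pedestal top at (0, 0, 0.039). Two brass drain ports leave the rim towards -x, out to 82 mm, under 13 mm high.
- nest_board: Nest board, fixed: grey plastic block 100 mm (x) by 170 mm (y) by 12 mm with two round blind nests 8 mm deep (floors 4 mm above the underside). Origin at the centre of the underside, z up. Large nest for the tin: 72 mm diameter, centre (0, 0.036); small nest for the weight: 44 mm diameter, centre (0, -0.051), in its own x, y axes.

How it is judged:
At the end, for the whole second after the job is handed in: Stone, specimen and top cap (dimple up) stacked in that order on the pedestal, upright, each within 8 mm of its axis; closed tin on the floor of the large nest and brass weight on the floor of the small one, upright, within 10 mm of the nest centres; all at rest (horizontal distance between each of porous_stone, soil_specimen, top_cap and cell_base below 0.008 m and z of porous_stone in the frame of cell_base between 0.036 and 0.042 m and angle between each of porous_stone, soil_specimen, top_cap, lidded_tin, brass_weight's own z axis and vertical below 0.1 rad and z of soil_specimen in the frame of porous_stone between 0.006 and 0.012 m and z of top_cap in the frame of soil_specimen between 0.075 and 0.081 m and x of lidded_tin in the frame of nest_board between -0.01 and 0.01 m and y of lidded_tin in the frame of nest_board between 0.026 and 0.046 m and z of each of lidded_tin, brass_weight in the frame of nest_board below 0.0065 m and x of brass_weight in the frame of nest_board between -0.01 and 0.01 m and y of brass_weight in the frame of nest_board between -0.061 and -0.041 m and linear speed of each of porous_stone, soil_specimen, top_cap, lidded_tin, brass_weight below 0.01 m/s); the robot touches nothing.
It fails at once if the clay specimen is tipped (over 35 degrees) (angle between soil_specimen's own z axis and vertical above 0.6 rad).
It fails at once if the open tin of soil is moved (over 30 mm) or tipped (distance of open_tin from where it was at the start of the episode above 0.03 m or angle between open_tin's own z axis and vertical above 0.3 rad).
It fails at once if the cutter ring is moved (over 30 mm) (distance of cutter_ring from where it was at the start of the episode above 0.03 m).
It also fails if it takes over 122 s, if anything falls off the work surface, if the arm or the gripper's body presses on something with over 40 N, if the wrist force passes 120 N, or if a joint passes its speed limit or range.

## Robot

A 6-joint arm with a two-finger parallel gripper is mounted at the origin on a cart in front of the work surface, level with it; the furniture and walls round the work are solid. World frame = base frame: x ahead of the robot, y to its left, z up, the work surface at z = 0. Lengths are in m, angles in rad, forces in N, time in s.
With the tool pointing down it reaches from about 0.4 to 0.825 m from the base axis. Payload 7 kg.
Tool frame: the origin (TCP) lies at the very end of the fingers, on their centre line; the grasp point (between the pads) lies arm.hold_point_z behind it (arm.hold_point_z is the distance from the TCP to the grasp point, in m); z points along the fingers, y is the line along which they close (so a half turn about z gives the same grasp; the last joint's range is limited). The gripper opens to 88 mm and grips with 3 to 60 N. Pads are 19 mm wide; open, the fingers measure 130 mm over their backs; the gripper's body (78 mm by 193 mm) begins 47 mm behind the grasp point.
Start: joints at [-1.034, 0.359, 0.012, 0, -1.224, -0.288], TCP at [0.166, -0.654, 0.207] pointing down, gripper open.
Joint ranges: [-3.07, 3.07], [-1.43, 2.12], [-1.02, 1.25], [-3.03, 1.67], [-3.05, -0], [-3.03, 3.03]. Speed limits (rad/s): [2.39, 2.39, 3.01, 3.14, 3.14, 3.14].

## Interface

Orientations are given as [roll, pitch, yaw] about the fixed x, y, z axes, in that order (R = Rz(yaw) Ry(pitch) Rx(roll)).
In Python, from station import arm gives the robot as it stands.
- The arm moves only by the tool shift_gripper, called as a command line: name --argument value ..., lists and objects as JSON in quotes. Schema: {"type":"object","properties":{"offsets":{"type":"object","properties":{"aperture":{"type":"array","items":{"type":"number"},"minItems":1,"maxItems":20},"tx":{"type":"array","items":{"type":"number"},"minItems":1,"maxItems":20},"ty":{"type":"array","items":{"type":"number"},"minItems":1,"maxItems":20},"tz":{"type":"array","items":{"type":"number"},"minItems":1,"maxItems":20},"spin":{"type":"array","items":{"type":"number"},"minItems":1,"maxItems":20}},"additionalProperties":false,"required":["aperture","tx","ty","tz","spin"]},"force":{"type":"number"},"only":{"type":"string"},"quiet":{"type":"boolean"},"lines":{"type":"string"}},"required":["offsets"],"additionalProperties":false}. offsets is an object with one list for each field, all of the same length, 1 to 20, a row being the entries at one place: aperture (the finger opening in m), tx, ty, tz (the shift in normalised numbers (1 is 0.8 m)), spin (a turn about the tool's z in parts of the range, where 1.0 means 2 pi rad); each row is the pose to reach, as a shift and turn from the pose commanded when the call began, along the tool's axes at that moment; what a row does not reach only later rows make up. A row lasts 1/12 s, in which the tool goes at most 0.0417 m and 0.125 rad, less where a joint would pass 70% of its speed; a pose out of reach is approached as far as the arm can. The fingers move at their own pace and stop on an object; force is the grip in N (left out, the last holds). Time passes only in rows, so rows that do not move let the fingers close. The tool returns the time, the measured TCP pose, the force, the opening and the grip force at its end. only (a regular expression) keeps the lines of the reply that match it, lines (a string "A,B") keeps lines A to B, and quiet returns only ok. Shift and turn numbers lie between -1 and 1, and a call with a number outside is refused. Input that does not fit is refused with a message, and nothing moves.
- arm.get_state(): the state, without advancing time (a new reading comes with each control period).
- arm.grab_frame(name): name is "side" or "top"; returns the picture (480x640x3 uint8, red, green, blue); there is no depth.
- arm.camera_params(name): a dict with "fx", "fy", "cx", "cy" (pixels), "D" ([k1, k2, p1, p2, k3] as OpenCV has them; the pictures are not rectified), "T" (4x4, takes a point from camera to world coordinates). Camera axes: x right, y down, z forward; pixel columns grow to the right and rows downward; lengths in m; the calibration is good to about 2 mm. A picture is of the moment at which its call begins. camera_params takes no time and is no camera call.
- arm.job_done(): hands the job in; it is judged then, once.
The state is a dict: "t": time; "q": joint angles; "qd": joint speeds; "joint_efforts": joint torques, N m; "eef_pos": TCP position; "ee_rot": TCP orientation; "force": force on the tool from outside, world axes, zero at the start; "moment": the same for the moment, N m; "width": finger opening in m; "gripper_force": force on a finger pad.
Only numpy, scipy, OpenCV 4.12 (cv2) and the standard library are available. Lean on these libraries where they do the work, as an engineer would, in place of code of your own. Each camera call takes 0.05 s, during which the arm holds its last target. There are 200 camera calls.

## Working session

There is one attempt and no reset: what is moved stays moved. The work goes in short steps, Python scripts to look and compute and a tool call to move; the robot and the scene stay as the last step left them, time stands still between calls to the robot, and variables do not carry over. Pictures are saved under pics/ and viewed, at most 14 in all, crops included, and the job is handed in when it is done.

```bash
ls; mkdir -p pics; python3 - <<'E'
from station import arm
import cv2
for n in("side","top"):
    im=arm.grab_frame(n); cv2.imwrite(f"pics/{n}0.png",im[:,:,::-1]); p=arm.camera_params(n)
    print(n,p["fx"],p["cx"],p["cy"],p["D"]); print(p["T"].round(3) if hasattr(p["T"],'round') else p["T"])
s=arm.get_state(); print(arm.hold_point_z,s)
E
```

```text
pics
station.py
side 531.8071991803271 327.88718877436816 230.73839381873972 [-0.1060234  0.         0.         0.         0.       ]
[[-0.747 -0.26   0.612 -0.056]
 [-0.665  0.314 -0.678  0.833]
 [-0.016 -0.913 -0.407  0.486]
 [ 0.     0.     0.     1.   ]]
top 456.6820452177462 323.63190701159226 241.42052026781454 [-0.01132539  0.          0.          0.          0.        ]
[[-0.027 -0.987  0.161  0.491]
 [-1.     0.028  0.003  0.097]
 [-0.007 -0.161 -0.987  0.897]
 [ 0.     0.     0.     1.   ]]
0.0188 {'t': 0.1, 'q': array([-1.03387801e+00,  3.59293561e-01,  1.11579441e-02, -3.14424143e-04,
       -1.22411836e+00, -2.88141740e-01]), 'qd': array([ 5.29836358e-05, -1.49614744e-03,  1.31251147e-04, -8.47554647e-04,
        1.36437360e-04,  1.72637740e-04]), 'joint_efforts': array([-1.34162237e-03, -5.84163845e+01,  2.93748289e+01,  7.01553494e+00,
        1.01256953e-02, -5.83596693e-05]), 'eef_pos': array([ 0.16607976, -0.65376167,  0.20573263]), 'ee_rot': array([ 3.14011110e+00, -1.30847984e-04, -2.89292303e+00]), 'force': array([ 0.21867546, -0.35693625,  0.47842964]), 'moment': array([ 0.02254667, -0.05691679, -0.00103868]), 'gripper_force': 0.0, 'width': 0.08768981800682338}
```

View pics/top0.png

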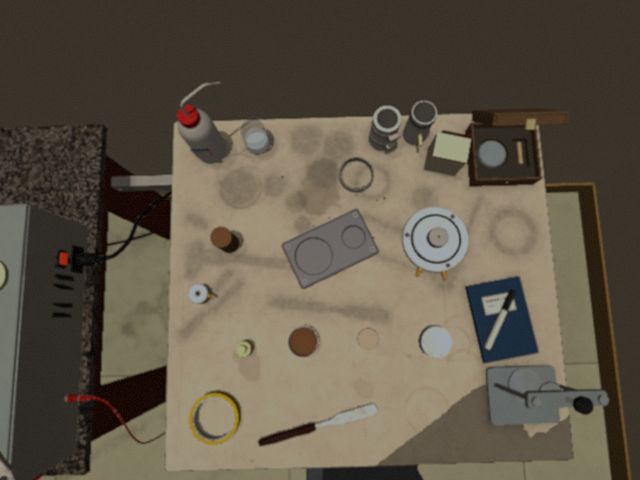

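View pics/side0.png

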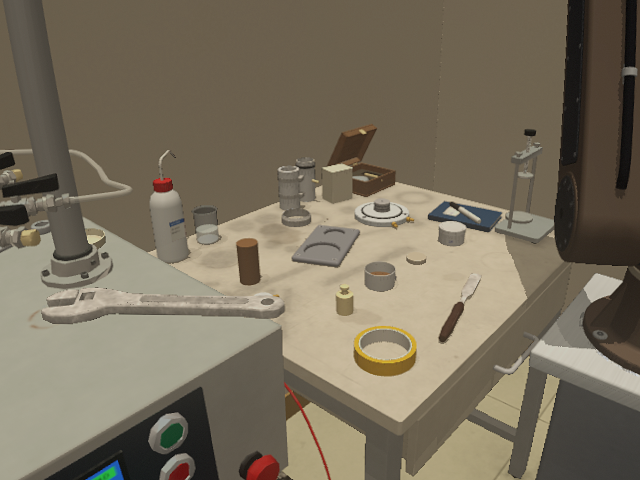

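The top view shows the cell base (435,239), nest board (330,248), specimen (222,238), cap (200,293) with its barb to the right, weight (244,348), open tin (303,341), stone (368,338), closed tin (436,341) and cutter ring (356,175). The side view confirms these, except that the cap is hidden by the console.

```bash
cat > h.py <<'E'
import numpy as np, cv2
from station import arm
def ray(n,uv,z):
    p=arm.camera_params(n);K=np.array([[p["fx"],0,p["cx"]],[0,p["fy"],p["cy"]],[0,0,1]])
    u=cv2.undistortPoints(np.array(uv,float).reshape(-1,1,2),K,np.array(p["D"])).reshape(-1,2)
    T=np.array(p["T"]);d=np.c_[u,np.ones(len(u))]@T[:3,:3].T
    return T[:3,3]+d*((z-T[2,3])/d[:,2])[:,None]
def proj(n,P):
    p=arm.camera_params(n);K=np.array([[p["fx"],0,p["cx"]],[0,p["fy"],p["cy"]],[0,0,1]])
    W=np.linalg.inv(np.array(p["T"]));return cv2.projectPoints(np.array(P,float).reshape(-1,3),cv2.Rodrigues(W[:3,:3])[0],W[:3,3],K,np.array(p["D"]))[0].reshape(-1,2)
def circ(xy): # algebraic circle fit
    A=np.c_[2*xy,np.ones(len(xy))];s=np.linalg.lstsq(A,(xy**2).sum(1),rcond=None)[0]
    return s[:2],np.sqrt(s[2]+s[:2]@s[:2])
def togo(x,y,z,yaw=None): # shift in tool axes to world target, turn about tool z
    from scipy.spatial.transform import Rotation as R
    s=arm.get_state();M=R.from_euler("xyz",s["ee_rot"]).as_matrix()
    print("togo",(M.T@(np.array([x,y,z])-s["eef_pos"])).round(4),"at",s["eef_pos"].round(4),s["ee_rot"].round(3),"t",s["t"])
E
python3 - <<'E'
import cv2,numpy as np
im=cv2.imread("pics/top0.png")
a=cv2.resize(im[190:370,180:320],None,fx=4,fy=4,interpolation=cv2.INTER_CUBIC)[:600]
rois=[(180,270,40,45),(205,215,40,45),(230,330,32,36),(348,318,40,40),(412,318,48,48),(412,205,50,70)]
t=[cv2.resize(im[y:y+h,x:x+w],(260,260),interpolation=cv2.INTER_CUBIC) for x,y,w,h in rois]
cv2.imwrite("pics/c1.png",np.vstack([np.hstack(t[:3]),np.hstack(t[3:])]))
hsv=cv2.cvtColor(im,cv2.COLOR_BGR2HSV)
for (u,v) in [(200,293),(197,290),(220,237),(228,242),(244,347),(368,338),(375,338),(385,338),(350,340),(436,341),(436,335),(330,248),(345,265),(438,237),(433,237),(420,237)]: print(u,v,hsv[v,u])
E
```

```text
200 293 [ 19  16 130]
197 290 [ 30   4 140]
220 237 [ 13 154  98]
228 242 [ 13 150  95]
244 347 [ 29  70 134]
368 338 [ 18  73 153]
375 338 [ 17  75 159]
385 338 [ 19  60 158]
350 340 [ 21  61 159]
436 341 [ 90   8 163]
436 335 [100   9 165]
330 248 [12 14 89]
345 265 [ 10  14 106]
438 237 [ 14  30 110]
433 237 [ 14  35 144]
420 237 [ 94  12 165]
```

View pics/c1.png

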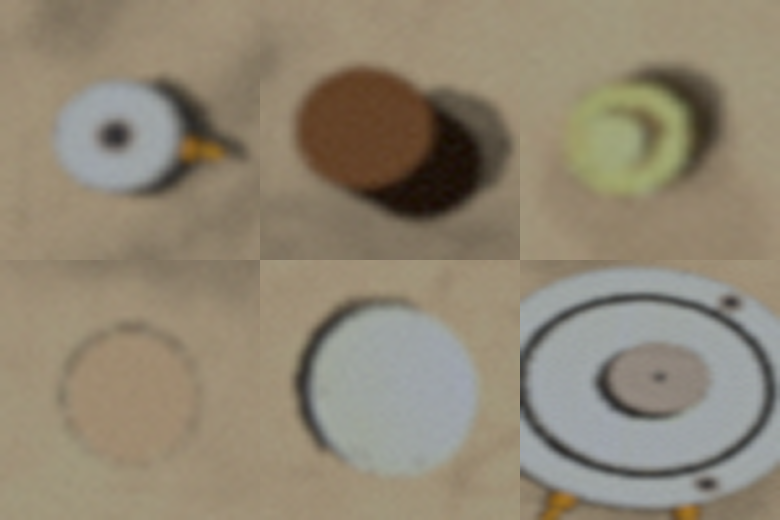

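The crop shows the stone outline centred near (368,339), the pedestal top (433.8,~234), and the cap dimple with the barb pointing right and slightly down.

```bash
python3 - <<'E'
from h import *
im=cv2.imread("pics/top0.png");hsv=cv2.cvtColor(im,cv2.COLOR_BGR2HSV).astype(int);H,S,V=hsv[...,0],hsv[...,1],hsv[...,2]
def big(m,x,y,w,h,close=0):
    k=np.zeros(m.shape,np.uint8);k[y:y+h,x:x+w]=m[y:y+h,x:x+w]
    if close:k=cv2.morphologyEx(k,cv2.MORPH_CLOSE,np.ones((close,close)))
    c=max(cv2.findContours(k,cv2.RETR_EXTERNAL,cv2.CHAIN_APPROX_NONE)[0],key=cv2.contourArea);return c[:,0].astype(float)
def show(n,c,z):
    P=ray("top",c,z)[:,:2];ce,r=circ(P);print(n,"px",c.mean(0).round(1),"xy",ce.round(4),"r",round(r+.001,4));return ce
cap=show("cap",big((S<35)&(V>105),180,270,40,45),.026)
show("spec",big((S>120)&(V>55),205,215,40,45),.078)
show("weight",big((H>=24)&(H<40)&(V>90)&(S>60),230,330,32,36),.034)
show("tin",big((S<30)&(V>120),412,318,48,48),.035)
show("opentin",big((S<60)|(V<110),280,320,45,45,5),.033)
show("ring",big((S<40)&(V<120),330,150,50,50,5),.02)
show("base",big((S<30)&(V>100),390,200,90,80,9),.014)
hsvped=big((H<25)&(S>22)&(V>95),425,222,24,26);show("ped",hsvped,.039)
# stone by hue against table
L=cv2.cvtColor(cv2.GaussianBlur(im,(3,3),0),cv2.COLOR_BGR2LAB).astype(int)
print(L[338,362:376:4],L[338,385:395:4],L[325,360:376:6])
a=L[...,1];m=(a>=np.median(a[330:347,360:377])-1)
show("stone",big(m,352,322,34,34,3),.009)
b=big((S<30)&(V<125)&(V>60),270,200,115,95,9)
P=ray("top",b,.012)[:,:2]*1000;r=cv2.minAreaRect(P.astype(np.float32));print("board",r)
print("barb mask")
c=big((S>110)&(H>10)&(H<25),200,280,25,30);tip=ray("top",c,.0185)[:,:2];print(c.mean(0),tip.mean(0),np.degrees(np.arctan2(*(tip.mean(0)-cap)[::-1])))
# side checks
im=cv2.imread("pics/side0.png")
print("side top centres",proj("side",[[.0,0,0]]))
E
```

```text
cap px [197.4 293. ] xy [0.5398 0.3423] r 0.0189
spec px [221.  237.1] xy [0.6373 0.2863] r 0.0191
weight px [242.6 348.5] xy [0.4349 0.2544] r 0.0151
tin px [436.4 341.7] xy [ 0.4379 -0.1034] r 0.0287
opentin px [302.9 344.1] xy [0.4402 0.147 ] r 0.0393
ring px [359.5 159.9] xy [0.7677 0.032 ] r 0.0333
base px [435.2 239.1] xy [ 0.634  -0.1186] r 0.0648
ped px [438.2 236.7] xy [ 0.6336 -0.1185] r 0.0183
[[150 132 145]
 [150 131 145]
 [150 132 145]
 [150 132 145]] [[153 130 143]
 [151 130 143]
 [153 130 143]] [[155 129 143]
 [154 130 143]
 [150 130 143]]
stone px [371.  335.9] xy [0.4498 0.0155] r 0.0333
board ((621.7457275390625, 88.15274047851562), (96.47076416015625, 165.5461883544922), 24.346942901611328)
barb mask
[210.625  295.4375] [0.53487136 0.31894548] -101.78145587265742
side top centres [[656.89806316 337.18268796]]
```

```bash
python3 - <<'E'
from h import *
c=np.array([.6217,.0882]);t=np.radians(24.35);X=np.array([np.cos(t),np.sin(t)]);Y=np.array([-X[1],X[0]])
for n,d in(("large",.036),("small",-.051)):
    p=c+d*Y;print(n,p.round(4),proj("top",[*p,.012]).round(1))
print("stone",ray("top",[[368.2,338.8]],.009).round(4))
im=cv2.imread("pics/top0.png");g=cv2.cvtColor(im,cv2.COLOR_BGR2GRAY)
big=cv2.resize(im[205:290,275:385],None,fx=6,fy=6,interpolation=cv2.INTER_CUBIC)
for d,r in((.036,.036),(-.051,.022)):
    p=c+d*Y;a=np.linspace(0,6.28,24)
    for q in proj("top",[[p[0]+r*np.cos(i),p[1]+r*np.sin(i),.012] for i in a]):cv2.circle(big,tuple(((q-[275,205]+.5)*6).astype(int)),2,(0,0,255),-1)
s=cv2.resize(im[315:360,345:390],(510,510),interpolation=cv2.INTER_CUBIC)
P=ray("top",[[368.2,338.8]],.009)[0]
for q in proj("top",[[P[0]+.019*np.cos(i),P[1]+.019*np.sin(i),.009] for i in a]):cv2.circle(s,tuple(((q-[345,315]+.5)*510/45).astype(int)),2,(0,0,255),-1)
cv2.imwrite("pics/c2.png",cv2.resize(np.hstack([big,s]),None,fx=.68,fy=.68))
togo(.50,-.45,.30);togo(.438,-.103,.15)
E
```

```text
large [0.6069 0.121 ] [[313.1 255.8]]
small [0.6427 0.0417] [[353.  236.6]]
stone [[0.4452 0.0199 0.009 ]]
togo [-0.3738  0.1155 -0.0941] at [ 0.1661 -0.6538  0.2057] [ 3.14  -0.    -2.893] t 0.1
togo [-0.3991  0.4668  0.0564] at [ 0.1661 -0.6538  0.2057] [ 3.14  -0.    -2.893] t 0.1
```

View pics/c2.png

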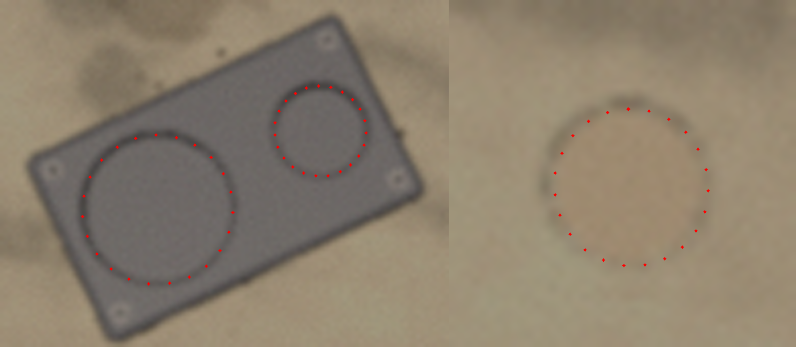

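Both nest circles and the stone circle fit the image. Starting with the tin.

Units first: shifts go in shares of 0.8 m and turns go in shares of 2 pi rad. So 0.467 m is 0.5838, -0.094 m is -0.1175, -1.746 rad is -0.2779.

shift_gripper --offsets '{"aperture": [0.088,0.088,0.088,0.088,0.088,0.088,0.088,0.088,0.088,0.088,0.088,0.088,0.088,0.088,0.088,0.088,0.088,0.088,0.088,0.088],"tx": [0,0,-0.05,-0.1,-0.15,-0.2,-0.25,-0.3,-0.35,-0.4,-0.4375,-0.475,-0.4875,-0.4875,-0.4875,-0.4938,-0.4938,-0.4988,-0.4988,-0.4988],"ty": [0,0,0.0125,0.025,0.0375,0.0563,0.075,0.0875,0.1,0.125,0.15,0.1875,0.2375,0.2875,0.3375,0.3875,0.4375,0.4875,0.5375,0.5838],"tz": [-0.05,-0.1,-0.1175,-0.1175,-0.1175,-0.1175,-0.1175,-0.1175,-0.1175,-0.1175,-0.1175,-0.1125,-0.1125,-0.1,-0.0875,-0.0625,-0.0375,0,0.0375,0.07],"spin": [0,-0.0159,-0.0318,-0.0477,-0.0637,-0.0796,-0.0955,-0.1114,-0.1273,-0.1432,-0.1592,-0.1751,-0.191,-0.2069,-0.2228,-0.2387,-0.2546,-0.2779,-0.2779,-0.2779]}' --force 20

```text
t: 1.77
eef_pos: [0.4422, -0.1229, 0.165]
ee_rot: [-3.141, 0.0, -1.145]
force: [0.1, 1.4, -0.5]
width: 0.0872
gripper_force: 0.0
```

```bash
python3 - <<'E'
from h import *
togo(.438,-.103,.012)
E
```

```text
togo [-0.0198 -0.0043  0.153 ] at [ 0.4422 -0.1229  0.165 ] [-3.141  0.    -1.145] t 1.7667
```

shift_gripper --offsets '{"aperture": [0.088,0.088,0.088,0.088],"tx": [0,0,0,0],"ty": [0,0,0,0],"tz": [0,0,0,0],"spin": [0,0,0,0]}'

```text
t: 2.1
eef_pos: [0.4439, -0.1248, 0.1668]
ee_rot: [-3.14, -0.001, -1.147]
force: [0.6, -0.1, -0.3]
width: 0.0877
gripper_force: 0.0
```

```bash
python3 - <<'E'
from h import *
togo(.438,-.103,.012)
E
```

```text
togo [-0.0224 -0.0034  0.1548] at [ 0.4439 -0.1248  0.1668] [-3.140e+00 -1.000e-03 -1.147e+00] t 2.1
```

To row units: 0.155 m is 0.1938, 0.14 m is 0.175.

shift_gripper --offsets '{"aperture": [0.088,0.088,0.088,0.088,0.088,0.088,0.088,0.03,0.03,0.03,0.03,0.03,0.03,0.03],"tx": [-0.0275,-0.0275,-0.0275,-0.0275,-0.0275,-0.0275,-0.0275,-0.0275,-0.0275,-0.0275,-0.0275,-0.0275,-0.0275,-0.0275],"ty": [-0.0038,-0.0038,-0.0038,-0.0038,-0.0038,-0.0038,-0.0038,-0.0038,-0.0038,-0.0038,-0.0038,-0.0038,-0.0038,-0.0038],"tz": [0.0375,0.0875,0.1375,0.175,0.1938,0.1938,0.1938,0.1938,0.1938,0.1938,0.1938,0.1938,0.1938,0.1938],"spin": [0,0,0,0,0,0,0,0,0,0,0,0,0,0]}' --force 20

```text
t: 3.27
eef_pos: [0.4368, -0.1034, 0.0124]
ee_rot: [3.141, -0.001, -1.146]
force: [-7.7, -2.2, 24.0]
width: 0.0499
gripper_force: 21.1
```

```bash
python3 - <<'E'
from h import *
togo(.607,.121,.018)
E
```

```text
togo [-0.1343 -0.2476 -0.0058] at [ 0.4368 -0.1034  0.0124] [ 3.141e+00 -1.000e-03 -1.146e+00] t 3.2667
```

```bash
python3 - <<'E'
from h import *
a=arm.grab_frame("side")[180:300,370:530,::-1];b=arm.grab_frame("top")[270:390,360:520,::-1]
cv2.imwrite("pics/g1.png",np.hstack([cv2.resize(x,(400,300)) for x in(a,b)]))
s=arm.get_state();print(s["force"],s["width"])
E
```

```text
[-8.03580087 -3.03103863 22.57996607] 0.048672483661071145
```

View pics/g1.png

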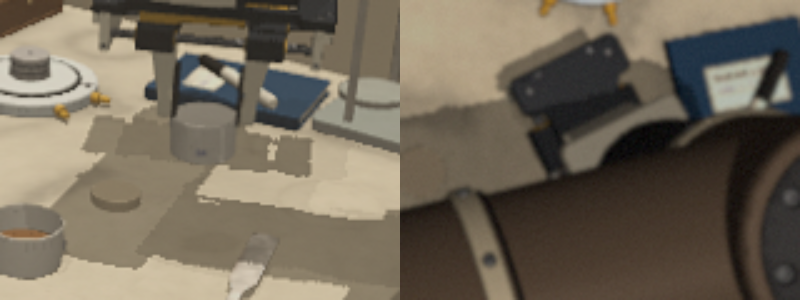

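The side view shows the tin between the fingers but apparently not centred, and the opening is too small for its 57 mm. I'll open, rise and look again.

To row units: 0.16 m is 0.2, 0.12 m is 0.15.

shift_gripper --offsets '{"aperture": [0.088,0.088,0.088,0.088,0.088,0.088,0.088,0.088,0.088,0.088,0.088,0.088,0.088],"tx": [0,0,0,0,0,0,0,0,0,0,0,0,0],"ty": [0,0,0,0,0,0,0,0.05,0.1,0.15,0.2,0.2,0.2],"tz": [0,0,0,0,-0.0375,-0.0875,-0.125,-0.125,-0.125,-0.125,-0.125,-0.125,-0.125],"spin": [0,0,0,0,0,0,0,0,0,0,0,0,0]}' --force 20

```text
t: 4.45
eef_pos: [0.2892, -0.1693, 0.1111]
ee_rot: [-3.141, -0.0, -1.148]
force: [2.0, -0.3, 0.9]
width: 0.0878
gripper_force: 0.0
```

```bash
python3 - <<'E'
from h import *
a=arm.grab_frame("side")[180:300,370:530,::-1];b=arm.grab_frame("top")[270:390,360:520,::-1]
cv2.imwrite("pics/g2.png",np.hstack([cv2.resize(x,(400,300)) for x in(a,b)]))
togo(.438,-.103,.012)
E
```

```text
togo [ 1.000e-04 -1.606e-01  9.950e-02] at [ 0.2914 -0.1689  0.1113] [-3.141 -0.    -1.147] t 4.55
```

View pics/g2.png

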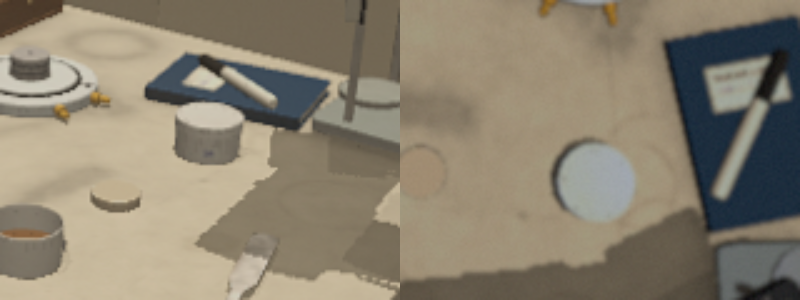

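```bash
cat >> h.py <<'E'
def blob(n,f,x,y,w,h,close=0):
    im=cv2.cvtColor(arm.grab_frame(n),cv2.COLOR_RGB2HSV).astype(int)
    m=f(im[...,0],im[...,1],im[...,2]);k=np.zeros(m.shape,np.uint8);k[y:y+h,x:x+w]=m[y:y+h,x:x+w]
    if close:k=cv2.morphologyEx(k,cv2.MORPH_CLOSE,np.ones((close,close)))
    return max(cv2.findContours(k,cv2.RETR_EXTERNAL,cv2.CHAIN_APPROX_NONE)[0],key=cv2.contourArea)[:,0].astype(float)
def loc(n,c,z):
    P=ray(n,c,z)[:,:2];ce,r=circ(P);print(n,"px",c.mean(0).round(1),"xy",ce.round(4),"r",round(r+.001,4));return ce
E
python3 - <<'E'
from h import *
w=lambda H,S,V:(S<30)&(V>120)
loc("top",blob("top",w,412,318,52,48),.035)
c=blob("side",lambda H,S,V:(S<40)&(V>165),435,215,40,25);loc("side",c,.035)
g=cv2.cvtColor(arm.grab_frame("side"),cv2.COLOR_RGB2HSV);print(g[228,453],g[238,453],g[222,453])
print(proj("side",[[.4379,-.1034,.035],[.4379,-.1034,0]]),proj("top",[[.438,-.103,.035]]))
E
```

```text
top px [438.3 342.6] xy [ 0.4364 -0.1066] r 0.0288
side px [453.5 225.8] xy [ 0.4336 -0.108 ] r 0.0274
[ 19  35 205] [ 20  41 123] [ 22  31 209]
[[450.58008151 225.85128023]
 [449.3058612  240.79758125]] [[436.23525426 341.61504945]]
```

```bash
python3 - <<'E'
from h import *
c=np.array([.4368,-.1034,.0124]);d=np.array([.91,.412,0])
for k in(.025,.046,-.025,-.046):print(k,((proj("side",c+k*d)-[370,180])*2.5).round(0))
a=cv2.imread("pics/g1.png")[70:190,120:290];cv2.imwrite("pics/g1b.png",cv2.resize(a,None,fx=4,fy=4,interpolation=cv2.INTER_CUBIC))
E
```

```text
0.025 [[171. 136.]]
0.046 [[147. 133.]]
-0.025 [[230. 142.]]
-0.046 [[255. 145.]]
```

View pics/g1b.png

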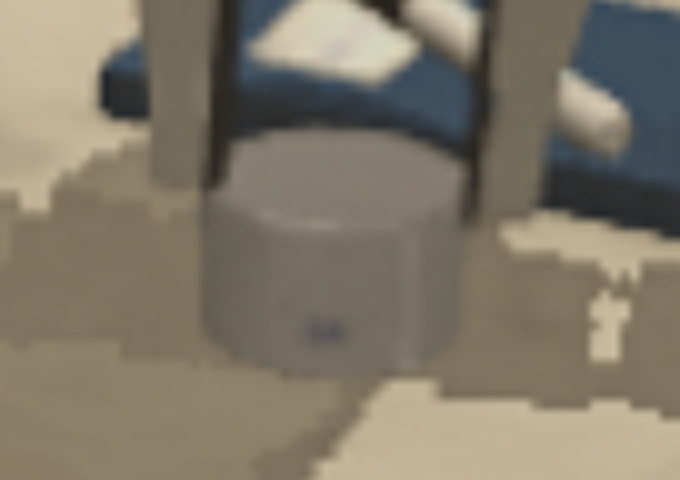

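The crop shows the finger tips at about z=0.03, higher than the reading says, and about 58 mm apart. I'll check tips against the reported pose with the gripper open.

To row units: -0.16 m is -0.2, -0.12 m is -0.15.

shift_gripper --offsets '{"aperture": [0.088,0.088,0.088,0.088,0.088,0.088,0.088],"tx": [0,0,0,0,0,0,0],"ty": [-0.05,-0.1,-0.15,-0.2,-0.2,-0.2,-0.2],"tz": [0,-0.025,-0.05,-0.05,-0.05,-0.05,-0.05],"spin": [0,0,0,0,0,0,0]}'

```text
t: 5.28
eef_pos: [0.4368, -0.1025, 0.15]
ee_rot: [3.139, 0.001, -1.146]
force: [-0.4, 0.3, -0.3]
width: 0.088
gripper_force: 0.0
```

```bash
python3 - <<'E'
from h import *
from scipy.spatial.transform import Rotation as R
im=arm.grab_frame("side")[...,::-1].copy();s=arm.get_state();M=R.from_euler("xyz",s["ee_rot"]).as_matrix()
x0,y0,w,h=380,100,150,112
b=cv2.resize(im[y0:y0+h,x0:x0+w],None,fx=5,fy=5,interpolation=cv2.INTER_CUBIC)
for k in(0,s["width"]/2,-s["width"]/2):
    for z in(0,-.0188):
        q=proj("side",s["eef_pos"]+M@[0,k,z])[0];print(k,z,q);cv2.circle(b,tuple(((q-[x0,y0]+.5)*5).astype(int)),3,(0,0,255) if z==0 else (0,255,0),-1)
cv2.imwrite("pics/g3.png",b);print(s["eef_pos"],s["q"],s["width"])
E
```

```text
0 0 [455.44751996 174.23286442]
0 -0.0188 [456.1347195  165.34802233]
0.04375680950883436 0 [477.3565245  176.00952486]
0.04375680950883436 -0.0188 [478.19676267 167.0547476 ]
-0.04375680950883436 0 [433.89408067 172.51032841]
-0.04375680950883436 -0.0188 [434.43258401 163.69806222]
[ 0.4361896  -0.10285012  0.15009542] [ 2.10468366e-01  2.81064709e-02 -5.46536830e-01 -2.73772250e-04
 -9.98515860e-01  2.14173976e-01] 0.08751361901766871
```

View pics/g3.png

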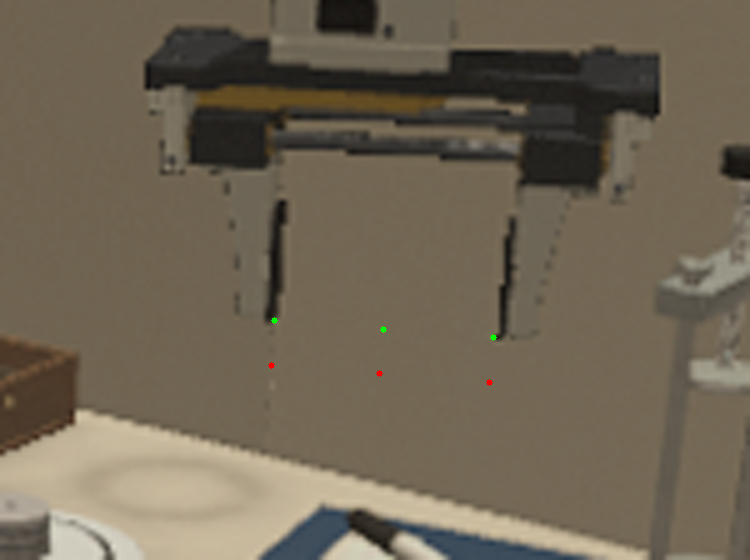

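The open tips sit at the green points: they are about 18.8 mm behind the reported TCP. So the reported origin lies beyond the visible tips. I'll test this by descending open in steps and watching the force.

To row units: 0.148 m is 0.185, 0.003 m is 0.0038.

shift_gripper --offsets '{"aperture": [0.088,0.088,0.088,0.088,0.088,0.088,0.088,0.088],"tx": [0.0038,0.0038,0.0038,0.0038,0.0038,0.0038,0.0038,0.0038],"ty": [0,0,0,0,0,0,0,0],"tz": [0.0375,0.0875,0.1375,0.1688,0.185,0.185,0.185,0.185],"spin": [0,0,0,0,0,0,0,0]}'

```text
t: 6.0
eef_pos: [0.4385, -0.1059, 0.0041]
ee_rot: [-3.14, -0.001, -1.147]
force: [0.1, 0.4, -0.4]
width: 0.0879
gripper_force: 0.0
```

shift_gripper --offsets '{"aperture": [0.088,0.088,0.088,0.088],"tx": [0,0,0,0],"ty": [0,0,0,0],"tz": [0.0038,0.0075,0.0075,0.0075],"spin": [0,0,0,0]}'

```text
t: 6.33
eef_pos: [0.4382, -0.1057, -0.0026]
ee_rot: [-3.141, -0.0, -1.147]
force: [-0.6, -0.0, -0.1]
width: 0.0875
gripper_force: 0.0
```

Reported z is -0.0026 with no contact, so the offset is confirmed: tip z = reported z + 0.0188. Now gripping.

To row units: 0.003 m is 0.0038.

shift_gripper --offsets '{"aperture": [0.088,0.03,0.03,0.03,0.03,0.03,0.03,0.03,0.03],"tx": [0,0,0,0,0,0,0,0,0],"ty": [0,0,0,0,0,0,0,0,0],"tz": [0.0038,0.0038,0.0038,0.0038,0.0038,0.0038,0.0038,0.0038,0.0038],"spin": [0,0,0,0,0,0,0,0,0]}' --force 20

```text
t: 7.08
eef_pos: [0.438, -0.1058, -0.0059]
ee_rot: [3.142, 0.0, -1.147]
force: [-0.5, -0.5, -0.0]
width: 0.0552
gripper_force: 20.0
```

```bash
python3 - <<'E'
from h import *
togo(.607,.121,.10)
E
```

```text
togo [-0.1372 -0.2473 -0.1059] at [ 0.438  -0.1058 -0.0059] [ 3.142  0.    -1.147] t 7.0833
```

To row units: -0.247 m is -0.3088, -0.137 m is -0.1713.

shift_gripper --offsets '{"aperture": [0.03,0.03,0.03,0.03,0.03,0.03,0.03,0.03,0.03,0.03,0.03,0.03,0.03],"tx": [0,0,-0.025,-0.05,-0.0688,-0.0938,-0.1125,-0.1375,-0.1625,-0.1713,-0.1713,-0.1713,-0.1713],"ty": [0,0,-0.0375,-0.075,-0.1188,-0.1625,-0.2063,-0.25,-0.2875,-0.3088,-0.3088,-0.3088,-0.3088],"tz": [-0.0375,-0.075,-0.1,-0.1,-0.1,-0.1,-0.1,-0.1,-0.1,-0.1,-0.1,-0.1,-0.1],"spin": [0,0,0,0,0,0,0,0,0,0,0,0,0]}'

```text
t: 8.17
eef_pos: [0.606, 0.1203, 0.0735]
ee_rot: [3.14, 0.0, -1.147]
force: [-1.0, 0.1, 0.1]
width: 0.0551
gripper_force: 20.0
```

```bash
python3 - <<'E'
from h import *
togo(.607,.121,-.001)
im=arm.grab_frame("side")[160:300,240:440,::-1]
cv2.imwrite("pics/g4.png",cv2.resize(im,None,fx=3,fy=3))
E
```

```text
togo [-0.0002 -0.0013  0.0745] at [0.606  0.1203 0.0735] [ 3.14   0.    -1.147] t 8.1667
```

View pics/g4.png

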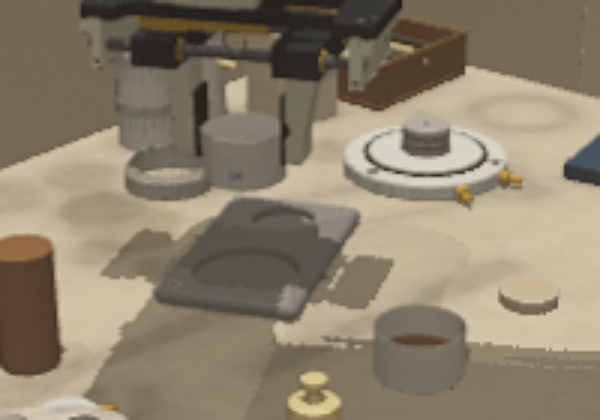

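The tin is held upright above the board. Placing it, then rising.

To row units: 0.075 m is 0.0938, 0.068 m is 0.085.

shift_gripper --offsets '{"aperture": [0.03,0.03,0.03,0.03,0.03,0.03],"tx": [0,0,0,0,0,0],"ty": [-0.0013,-0.0013,-0.0013,-0.0013,-0.0013,-0.0013],"tz": [0.0375,0.0688,0.085,0.0938,0.0938,0.0938],"spin": [0,0,0,0,0,0]}'

```text
t: 8.72
eef_pos: [0.6077, 0.1205, -0.0005]
ee_rot: [-3.141, -0.0, -1.147]
force: [-0.6, -0.3, 0.1]
width: 0.0548
gripper_force: 20.0
```

shift_gripper --offsets '{"aperture": [0.07,0.07,0.07,0.07,0.07,0.07,0.07,0.07,0.07,0.07],"tx": [0,0,0,0,0,0,0,0,0,0],"ty": [0,0,0,0,0,0,0,0,0,0],"tz": [0,0,0,0,-0.0375,-0.0875,-0.1375,-0.1625,-0.1625,-0.1625],"spin": [0,0,0,0,0,0,0,0,0,0]}'

```text
t: 9.55
eef_pos: [0.6085, 0.1217, 0.1311]
ee_rot: [-3.138, 0.0, -1.147]
force: [0.6, -0.2, -0.1]
width: 0.0702
gripper_force: 0.0
```

```bash
python3 - <<'E'
from h import *
togo(.435,.2545,.1)
togo(.435,.2545,-.008)
E
```

```text
togo [-0.1924  0.1036  0.0308] at [0.6085 0.1217 0.1311] [-3.138  0.    -1.147] t 9.55
togo [-0.1924  0.104   0.1388] at [0.6085 0.1217 0.1311] [-3.138  0.    -1.147] t 9.55
```

To row units: -0.192 m is -0.24, 0.07 m is 0.0875.

shift_gripper --offsets '{"aperture": [0.07,0.07,0.07,0.07,0.07,0.07,0.07,0.07,0.07,0.07,0.07,0.07,0.01,0.01,0.01,0.01,0.01,0.01,0.01,0.01],"tx": [-0.0375,-0.0813,-0.125,-0.1625,-0.2063,-0.24,-0.24,-0.24,-0.24,-0.24,-0.24,-0.24,-0.24,-0.24,-0.24,-0.24,-0.24,-0.24,-0.24,-0.24],"ty": [0.02,0.0438,0.0663,0.0875,0.1125,0.13,0.13,0.13,0.13,0.13,0.13,0.13,0.13,0.13,0.13,0.13,0.13,0.13,0.13,0.13],"tz": [0,0,0,0,0.025,0.0625,0.1,0.1375,0.16,0.1725,0.1725,0.1725,0.1725,0.1725,0.1725,0.1725,0.1725,0.1725,0.1725,0.1725],"spin": [0,0,0,0,0,0,0,0,0,0,0,0,0,0,0,0,0,0,0,0]}' --force 20

```text
t: 11.22
eef_pos: [0.434, 0.2534, -0.0087]
ee_rot: [-3.141, 0.0, -1.147]
force: [0.8, -0.5, 2.3]
width: 0.028
gripper_force: 20.0
```

```bash
python3 - <<'E'
from h import *
togo(.6427,.0417,-.003)
E
```

```text
togo [ 0.2788 -0.1031 -0.0057] at [ 0.434   0.2534 -0.0087] [-3.141  0.    -1.147] t 11.2167
```

To row units: 0.279 m is 0.3488, 0.08 m is 0.1.

shift_gripper --offsets '{"aperture": [0.01,0.01,0.01,0.01,0.01,0.01,0.01,0.01,0.01,0.01,0.01,0.01,0.01,0.01,0.01],"tx": [0,0,0.025,0.0625,0.1,0.1375,0.175,0.2125,0.25,0.2875,0.325,0.3488,0.3488,0.3488,0.3488],"ty": [0,0,-0.0088,-0.0225,-0.0375,-0.05,-0.065,-0.0788,-0.0925,-0.1063,-0.12,-0.1288,-0.1288,-0.1288,-0.1288],"tz": [-0.0375,-0.075,-0.1125,-0.1125,-0.1125,-0.1125,-0.1125,-0.1125,-0.1125,-0.1125,-0.1125,-0.1125,-0.1125,-0.1125,-0.1125],"spin": [0,0,0,0,0,0,0,0,0,0,0,0,0,0,0]}'

```text
t: 12.47
eef_pos: [0.6418, 0.0413, 0.0803]
ee_rot: [3.14, 0.0, -1.147]
force: [0.4, -0.2, -1.1]
width: 0.0281
gripper_force: 20.0
```

```bash
python3 - <<'E'
from h import *
togo(.6427,.0417,-.0045)
E
```

```text
togo [ 0.0001 -0.0011  0.0848] at [0.6418 0.0413 0.0803] [ 3.14   0.    -1.147] t 12.4667
```

To row units: 0.084 m is 0.105, 0.076 m is 0.095.

shift_gripper --offsets '{"aperture": [0.01,0.01,0.01,0.01,0.01,0.01],"tx": [0,0,0,0,0,0],"ty": [-0.0013,-0.0013,-0.0013,-0.0013,-0.0013,-0.0013],"tz": [0.0375,0.075,0.095,0.105,0.105,0.105],"spin": [0,0,0,0,0,0]}'

```text
t: 12.97
eef_pos: [0.6434, 0.0427, -0.0025]
ee_rot: [-3.141, -0.0, -1.145]
force: [0.5, 0.0, -0.9]
width: 0.028
gripper_force: 20.0
```

shift_gripper --offsets '{"aperture": [0.06,0.06,0.06,0.06,0.06,0.06,0.06,0.06,0.06,0.06],"tx": [0,0,0,0,0,0,0,0,0,0],"ty": [0,0,0,0,0,0,0,0,0,0],"tz": [0,0,0,0,-0.0375,-0.0875,-0.1375,-0.15,-0.15,-0.15],"spin": [0,0,0,0,0,0,0,0,0,0]}'

```text
t: 13.8
eef_pos: [0.644, 0.042, 0.1185]
ee_rot: [-3.139, 0.0, -1.147]
force: [-0.3, -0.9, -0.7]
width: 0.0604
gripper_force: 0.0
```

```bash
python3 - <<'E'
from h import *
togo(.4455,.0195,-.016)
E
```

```text
togo [-0.0611  0.1906  0.134 ] at [0.644  0.042  0.1185] [-3.139  0.    -1.147] t 13.8
```

To row units: 0.19 m is 0.2375, 0.16 m is 0.2.

shift_gripper --offsets '{"aperture": [0.07,0.07,0.07,0.07,0.07,0.07,0.07,0.07,0.07,0.07,0.07],"tx": [-0.0125,-0.025,-0.0375,-0.05,-0.0625,-0.0763,-0.0763,-0.0763,-0.0763,-0.0763,-0.0763],"ty": [0.0375,0.075,0.1188,0.1625,0.2,0.2375,0.2375,0.2375,0.2375,0.2375,0.2375],"tz": [0,0,0.025,0.05,0.075,0.1125,0.1438,0.1588,0.1588,0.1588,0.1588],"spin": [0,0,0,0,0,0,0,0,0,0,0]}'

```text
t: 14.72
eef_pos: [0.4457, 0.0194, -0.0097]
ee_rot: [3.142, -0.0, -1.147]
force: [0.1, 0.0, 0.4]
width: 0.0699
gripper_force: 0.0
```

```bash
python3 - <<'E'
from h import *
togo(.4455,.0195,-.016)
E
```

```text
togo [-0.0002  0.0001  0.0063] at [ 0.4457  0.0194 -0.0097] [ 3.142 -0.    -1.147] t 14.7167
```

To row units: 0.006 m is 0.0075, 0.004 m is 0.005.

shift_gripper --offsets '{"aperture": [0.07,0.07,0.07,0.02,0.02,0.02,0.02,0.02,0.02,0.02,0.02],"tx": [0,0,0,0,0,0,0,0,0,0,0],"ty": [0,0,0,0,0,0,0,0,0,0,0],"tz": [0.005,0.0075,0.0075,0.0075,0.0075,0.0075,0.0075,0.0075,0.0075,0.0075,0.0075],"spin": [0,0,0,0,0,0,0,0,0,0,0]}' --force 15

```text
t: 15.63
eef_pos: [0.4453, 0.0193, -0.0159]
ee_rot: [-3.141, -0.0, -1.147]
force: [-0.7, -0.1, 0.9]
width: 0.0373
gripper_force: 15.0
```

shift_gripper --offsets '{"aperture": [0.02,0.02,0.02,0.02,0.02],"tx": [0,0,0,0,0],"ty": [0,0,0,0,0],"tz": [-0.025,-0.075,-0.1125,-0.1125,-0.1125],"spin": [0,0,0,0,0]}'

```text
t: 16.05
eef_pos: [0.4464, 0.0199, 0.0758]
ee_rot: [-3.137, 0.0, -1.147]
force: [0.1, -0.5, -0.9]
width: 0.0373
gripper_force: 15.0
```

```bash
python3 - <<'E'
from h import *
togo(.6338,-.1185,.05)
im=arm.grab_frame("side")[140:290,310:510,::-1]
cv2.imwrite("pics/g5.png",cv2.resize(im,None,fx=3,fy=3))
E
```

```text
togo [ 0.2033 -0.1137  0.0262] at [0.4464 0.0199 0.0758] [-3.137  0.    -1.147] t 16.05
```

View pics/g5.png

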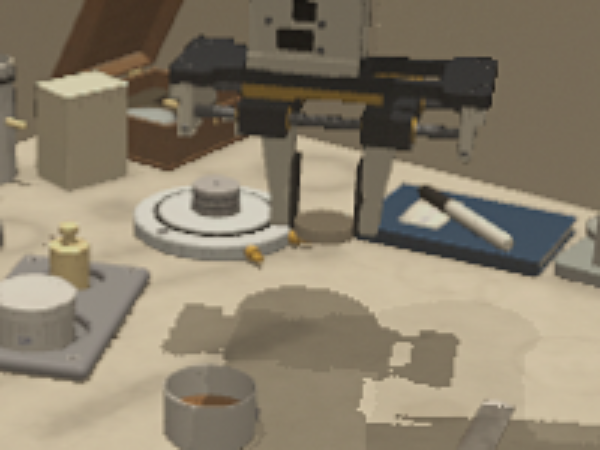

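The stone is held flat at the fingertips, and the tin and weight sit in their nests. Next, the pedestal.

To row units: 0.203 m is 0.2538, -0.05 m is -0.0625.

shift_gripper --offsets '{"aperture": [0.02,0.02,0.02,0.02,0.02,0.02,0.02,0.02,0.02,0.02,0.02],"tx": [0.0375,0.075,0.1125,0.15,0.1875,0.225,0.2538,0.2538,0.2538,0.2538,0.2538],"ty": [-0.0213,-0.0425,-0.0625,-0.0838,-0.105,-0.125,-0.1425,-0.1425,-0.1425,-0.1425,-0.1425],"tz": [0,0,0,0,0,0,0.0125,0.0325,0.0325,0.0325,0.0325],"spin": [0,0,0,0,0,0,0,0,0,0,0]}'

```text
t: 17.02
eef_pos: [0.6316, -0.1186, 0.0474]
ee_rot: [3.14, 0.001, -1.146]
force: [0.0, 0.6, 1.0]
width: 0.037
gripper_force: 15.0
```

```bash
python3 - <<'E'
from h import *
togo(.6338,-.1185,.0237)
E
```

```text
togo [ 0.0008 -0.0021  0.0237] at [ 0.6316 -0.1186  0.0474] [ 3.140e+00  1.000e-03 -1.146e+00] t 17.0167
```

Units first: shifts go in shares of 0.8 m and turns go in shares of 2 pi rad. So 0.024 m is 0.03, 0.023 m is 0.0288.

shift_gripper --offsets '{"aperture": [0.02,0.02,0.02,0.02,0.02,0.02],"tx": [0.0013,0.0013,0.0013,0.0013,0.0013,0.0013],"ty": [-0.0025,-0.0025,-0.0025,-0.0025,-0.0025,-0.0025],"tz": [0.0125,0.0225,0.0288,0.03,0.03,0.03],"spin": [0,0,0,0,0,0]}'

```text
t: 17.52
eef_pos: [0.6349, -0.1188, 0.0242]
ee_rot: [-3.142, -0.0, -1.147]
force: [-0.1, -0.0, 0.4]
width: 0.0371
gripper_force: 15.0
```

shift_gripper --offsets '{"aperture": [0.07,0.07,0.07,0.07,0.07,0.07,0.07,0.07,0.07,0.07,0.07,0.07,0.07,0.07],"tx": [0,0,0,0,0,0,0,0,-0.05,-0.1,-0.15,-0.2,-0.2,-0.2],"ty": [0,0,0,0,0,0,0,0,0,0,0,0,0,0],"tz": [0,0,0,0,-0.0375,-0.0875,-0.1375,-0.175,-0.175,-0.175,-0.175,-0.175,-0.175,-0.175],"spin": [0,0,0,0,0,0,0,0,0,0,0,0,0,0]}'

```text
t: 18.68
eef_pos: [0.5686, 0.0288, 0.1648]
ee_rot: [-3.14, 0.0, -1.143]
force: [0.8, -0.2, -0.4]
width: 0.0702
gripper_force: 0.0Traceback (most recent call last):
```

```bash
python3 - <<'E'
from h import *
f=lambda H,S,V:(H<25)&(S>22)&(V>95)
c=blob("top",f,422,220,30,30);loc("top",c,.048)
im=arm.grab_frame("side")[...,::-1]
a=cv2.resize(im[190:235,350:415],(520,360));b=arm.grab_frame("top")[215:260,410:465,::-1]
cv2.imwrite("pics/g6.png",np.hstack([cv2.resize(im[190:235,350:415],(400,300)),cv2.resize(b,(400,300))]))
togo(.6373,.2863,.10)
E
```

```text
  File "<stdin>", line 3, in <module>
  File "h.py", line 22, in blob
    return max(cv2.findContours(k,cv2.RETR_EXTERNAL,cv2.CHAIN_APPROX_NONE)[0],key=cv2.contourArea)[:,0].astype(float)
           ~~~^^^^^^^^^^^^^^^^^^^^^^^^^^^^^^^^^^^^^^^^^^^^^^^^^^^^^^^^^^^^^^^^^^^^^^^^^^^^^^^^^^^^
ValueError: max() iterable argument is empty
```

```bash
python3 - <<'E'
from h import *
togo(.6373,.2863,.1)
E
```

```text
togo [-0.2072 -0.169   0.0647] at [0.569  0.0277 0.1646] [-3.141 -0.    -1.145] t 18.7333
```

To row units: -0.207 m is -0.2588, -0.18 m is -0.225.

shift_gripper --offsets '{"aperture": [0.07,0.07,0.07,0.07,0.07,0.07,0.07,0.07,0.07,0.07,0.07],"tx": [-0.0375,-0.075,-0.1125,-0.15,-0.1875,-0.225,-0.2588,-0.2588,-0.2588,-0.2588,-0.2588],"ty": [-0.03,-0.06,-0.09,-0.1213,-0.1525,-0.1825,-0.2113,-0.2113,-0.2113,-0.2113,-0.2113],"tz": [0,0,0,0,0,0.0125,0.0375,0.0688,0.075,0.075,0.075],"spin": [0,0,0,0,0,0,0,0,0,0,0]}'

```text
t: 19.65
eef_pos: [0.6387, 0.2836, 0.1044]
ee_rot: [3.141, -0.001, -1.148]
force: [-0.4, 0.7, 0.8]
width: 0.0698
gripper_force: 0.0
```

```bash
python3 - <<'E'
from h import *
togo(.6373,.2863,.016)
im=arm.grab_frame("side")[...,::-1]
b=arm.grab_frame("top")[215:260,405:465,::-1]
cv2.imwrite("pics/g6.png",np.hstack([cv2.resize(im[190:235,350:410],(400,300)),cv2.resize(b,(400,300))]))
hsv=cv2.cvtColor(b.copy(),cv2.COLOR_BGR2HSV)
print([list(hsv[21,i]) for i in range(18,45,3)])
E
```

```text
togo [-0.0031  0.0001  0.0884] at [0.6387 0.2836 0.1044] [ 3.141e+00 -1.000e-03 -1.148e+00] t 19.65
[[np.uint8(97), np.uint8(12), np.uint8(189)], [np.uint8(60), np.uint8(6), np.uint8(132)], [np.uint8(17), np.uint8(69), np.uint8(158)], [np.uint8(17), np.uint8(73), np.uint8(177)], [np.uint8(18), np.uint8(73), np.uint8(178)], [np.uint8(18), np.uint8(73), np.uint8(178)], [np.uint8(17), np.uint8(72), np.uint8(178)], [np.uint8(17), np.uint8(72), np.uint8(177)], [np.uint8(17), np.uint8(72), np.uint8(177)]]
```

View pics/g6.png

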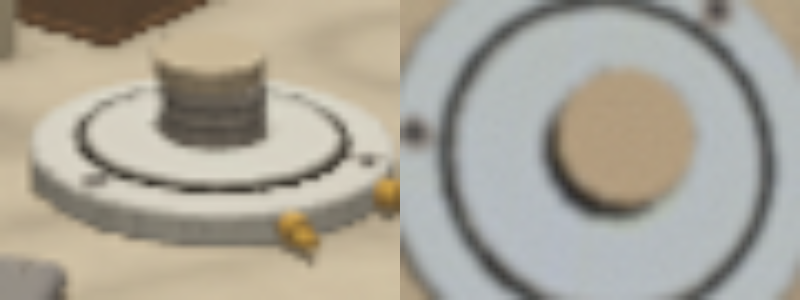

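The stone sits flat and concentric on the pedestal. Next, descend on the specimen, grip it and measure the stone's centre.

To row units: 0.088 m is 0.11, 0.08 m is 0.1.

shift_gripper --offsets '{"aperture": [0.07,0.07,0.07,0.07,0.07,0.07,0.05,0.045,0.02,0.02,0.02,0.02,0.02,0.02],"tx": [-0.0038,-0.0038,-0.0038,-0.0038,-0.0038,-0.0038,-0.0038,-0.0038,-0.0038,-0.0038,-0.0038,-0.0038,-0.0038,-0.0038],"ty": [0,0,0,0,0,0,0,0,0,0,0,0,0,0],"tz": [0.0375,0.075,0.1,0.11,0.11,0.11,0.11,0.11,0.11,0.11,0.11,0.11,0.11,0.11],"spin": [0,0,0,0,0,0,0,0,0,0,0,0,0,0]}' --force 20

```text
t: 20.92
eef_pos: [0.6369, 0.288, 0.0165]
ee_rot: [-3.141, -0.0, -1.147]
force: [-0.6, 0.5, 3.5]
width: 0.039
gripper_force: 20.0
```

```bash
python3 - <<'E'
from h import *
f=lambda H,S,V:(H<25)&(S>40)&(V>95)
loc("top",blob("top",f,420,218,32,32),.048)
togo(.6338,-.1185,.14)
E
```

```text
top px [438.3 235.5] xy [ 0.6344 -0.1165] r 0.0196
togo [ 0.3692  0.1701 -0.1236] at [0.6369 0.288  0.0165] [-3.141 -0.    -1.147] t 20.9667
```

To row units: 0.369 m is 0.4613, -0.03 m is -0.0375.

shift_gripper --offsets '{"aperture": [0.02,0.02,0.02,0.02,0.02,0.02,0.02,0.02,0.02,0.02,0.02,0.02,0.02,0.02,0.02,0.02,0.02,0.02,0.02,0.02],"tx": [0,0,0,0,0.025,0.0625,0.1,0.1375,0.175,0.2125,0.25,0.2875,0.325,0.3625,0.4,0.4313,0.4538,0.4613,0.4613,0.4613],"ty": [0,0,0,0,0.0125,0.0288,0.0463,0.0638,0.0813,0.0975,0.115,0.1325,0.15,0.1675,0.1838,0.1988,0.2088,0.2125,0.2125,0.2125],"tz": [-0.0125,-0.0375,-0.075,-0.1125,-0.125,-0.125,-0.125,-0.125,-0.125,-0.125,-0.125,-0.125,-0.125,-0.125,-0.125,-0.125,-0.125,-0.125,-0.125,-0.125],"spin": [0,0,0,0,0,0,0,0,0,0,0,0,0,0,0,0,0,0,0,0]}'

```text
t: 22.63
eef_pos: [0.6332, -0.1186, 0.1159]
ee_rot: [3.141, 0.0, -1.148]
force: [-0.5, 0.4, -2.0]
width: 0.0391
gripper_force: 20.0
```

```bash
python3 - <<'E'
from h import *
arm.grab_frame("side");arm.grab_frame("side")
togo(.6338,-.118,.0645)
c=blob("side",lambda H,S,V:(H<20)&(S>120)&(V>50),330,80,110,140)
print("spec box",c.min(0),c.max(0),cv2.minAreaRect(c.astype(np.float32)))
E
```

```text
togo [ 0.0005 -0.0001  0.0515] at [ 0.6335 -0.1176  0.116 ] [ 3.142  0.    -1.146] t 22.7333
spec box [352. 142.] [394. 196.] ((373.01776123046875, 168.96087646484375), (53.4989128112793, 41.77680587768555), 87.79740142822266)
```

To row units: 0.051 m is 0.0638, 0.05 m is 0.0625.

shift_gripper --offsets '{"aperture": [0.02,0.02,0.02,0.02,0.02,0.02,0.02],"tx": [0,0,0,0,0,0,0],"ty": [0,0,0,0,0,0,0],"tz": [0.025,0.0463,0.0575,0.0625,0.0638,0.0638,0.0638],"spin": [0,0,0,0,0,0,0]}'

```text
t: 23.37
eef_pos: [0.6341, -0.1182, 0.0658]
ee_rot: [-3.141, -0.0, -1.146]
force: [0.2, 0.4, -1.5]
width: 0.0393
gripper_force: 20.0
```

Reported z is about 1.3 mm high, so I'll lower a little more, release gently and rise.

To row units: 0.001 m is 0.0013.

shift_gripper --offsets '{"aperture": [0.02,0.02,0.02],"tx": [0,0,0],"ty": [0,0,0],"tz": [0.0013,0.0013,0.0013],"spin": [0,0,0]}'

```text
t: 23.62
eef_pos: [0.6338, -0.1185, 0.0645]
ee_rot: [-3.141, -0.0, -1.147]
force: [0.1, 0.5, -0.3]
width: 0.0394
gripper_force: 20.0
```

shift_gripper --offsets '{"aperture": [0.045,0.05,0.06,0.07,0.07,0.07,0.07,0.07,0.07,0.07,0.07,0.07],"tx": [0,0,0,0,0,0,0,0,0,0,0,0],"ty": [0,0,0,0,0,0,0,0,0,0,0,0],"tz": [0,0,0,0,0,-0.025,-0.0625,-0.1125,-0.1625,-0.175,-0.175,-0.175],"spin": [0,0,0,0,0,0,0,0,0,0,0,0]}'

```text
t: 24.62
eef_pos: [0.6339, -0.1183, 0.2051]
ee_rot: [-3.139, -0.0, -1.147]
force: [-1.0, -0.5, -0.9]
width: 0.0704
gripper_force: 0.0
```

```bash
python3 - <<'E'
from h import *
togo(.54,.342,.12)
E
```

```text
togo [-0.4582 -0.1036  0.0851] at [ 0.6339 -0.1183  0.2051] [-3.139 -0.    -1.147] t 24.6167
```

To row units: -0.458 m is -0.5725, -0.45 m is -0.5625, 0.63 rad is 0.1003.

shift_gripper --offsets '{"aperture": [0.07,0.07,0.07,0.07,0.07,0.07,0.07,0.07,0.07,0.07,0.07,0.07,0.07,0.07,0.07,0.07,0.07,0.07],"tx": [-0.0438,-0.0875,-0.1313,-0.175,-0.2188,-0.2625,-0.3063,-0.35,-0.3938,-0.4375,-0.4813,-0.525,-0.5625,-0.5725,-0.5725,-0.5725,-0.5725,-0.5725],"ty": [-0.01,-0.02,-0.03,-0.04,-0.05,-0.06,-0.07,-0.08,-0.09,-0.1,-0.11,-0.1188,-0.1275,-0.1295,-0.1295,-0.1295,-0.1295,-0.1295],"tz": [0,0,0,0,0,0,0,0,0,0,0.025,0.0625,0.1,0.1375,0.15,0.15,0.15,0.15],"spin": [0,0,0.0111,0.0223,0.0334,0.0446,0.0557,0.0668,0.078,0.0891,0.1003,0.1003,0.1003,0.1003,0.1003,0.1003,0.1003,0.1003]}'

```text
t: 26.12
eef_pos: [0.5405, 0.3413, 0.0852]
ee_rot: [-3.141, 0.001, -1.777]
force: [0.8, 0.7, -0.9]
width: 0.0699
gripper_force: 0.0
```

```bash
python3 - <<'E'
from h import *
togo(.54,.342,-.014)
f=lambda H,S,V:(H<20)&(S>110)&(V>50)
loc("top",blob("top",f,420,215,34,36),.126)
E
```

```text
togo [-0.0005  0.0007  0.0992] at [0.5405 0.3413 0.0852] [-3.141e+00  1.000e-03 -1.777e+00] t 26.1167
top px [447.5 227.4] xy [ 0.6344 -0.1136] r 0.0169
```

shift_gripper --offsets '{"aperture": [0.07,0.07,0.07,0.07,0.07,0.07,0.02,0.02,0.02,0.02,0.02,0.02,0.02,0.02],"tx": [0,0,0,0,0,0,0,0,0,0,0,0,0,0],"ty": [0.0013,0.0013,0.0013,0.0013,0.0013,0.0013,0.0013,0.0013,0.0013,0.0013,0.0013,0.0013,0.0013,0.0013],"tz": [0.0375,0.075,0.1063,0.1225,0.1225,0.1225,0.1225,0.1225,0.1225,0.1225,0.1225,0.1225,0.1225,0.1225],"spin": [0,0,0,0,0,0,0,0,0,0,0,0,0,0]}' --force 20

```text
t: 27.33
eef_pos: [0.5387, 0.342, -0.0135]
ee_rot: [-3.141, 0.0, -1.777]
force: [-1.2, -1.0, 5.1]
width: 0.0372
gripper_force: 20.0
```

```bash
python3 - <<'E'
from h import *
f=lambda H,S,V:(H<20)&(S>110)&(V>50)
ce=loc("top",blob("top",f,425,208,45,36),.126)
c=blob("side",f,355,120,50,100);print(c.min(0),c.max(0),cv2.minAreaRect(c.astype(np.float32)))
togo(.6338,-.118,.25)
im=arm.grab_frame("side")[130:250,310:470,::-1];cv2.imwrite("pics/g7.png",cv2.resize(im,None,fx=4,fy=4))
E
```

```text
top px [449.7 227.7] xy [ 0.6341 -0.1173] r 0.0193
[355. 163.] [394. 199.] ((374.5, 181.0), (36.0, 39.0), 90.0)
togo [ 0.4308 -0.1871 -0.2635] at [ 0.5387  0.342  -0.0135] [-3.141  0.    -1.776] t 27.4333
```

View pics/g7.png

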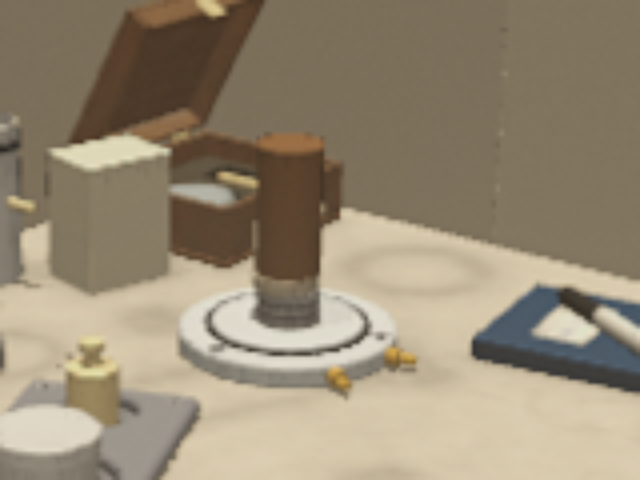

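The specimen stands upright on the stone, and the tin and weight are seated. Now carrying the cap over.

To row units: 0.431 m is 0.5388, -0.19 m is -0.2375.

shift_gripper --offsets '{"aperture": [0.02,0.02,0.02,0.02,0.02,0.02,0.02,0.02,0.02,0.02,0.02,0.02,0.02,0.02,0.02,0.02,0.02,0.02,0.02,0.02],"tx": [0,0,0,0,0.025,0.0625,0.1063,0.15,0.1938,0.2375,0.2813,0.325,0.3688,0.4125,0.4563,0.5,0.5313,0.5388,0.5388,0.5388],"ty": [0,0,0,0,-0.0113,-0.0275,-0.0463,-0.065,-0.0838,-0.1038,-0.1225,-0.1413,-0.16,-0.1788,-0.1988,-0.2175,-0.2313,-0.2338,-0.2338,-0.2338],"tz": [-0.0375,-0.0813,-0.125,-0.1688,-0.2063,-0.2313,-0.2375,-0.2375,-0.2375,-0.2375,-0.2375,-0.2375,-0.2375,-0.2375,-0.2375,-0.2375,-0.2375,-0.2375,-0.2375,-0.2375],"spin": [0,0,0,0,0,0,0,0,0,0,0,0,0,0,0,0,0,0,0,0]}'

```text
t: 29.15
eef_pos: [0.633, -0.1185, 0.1754]
ee_rot: [3.14, 0.0, -1.778]
force: [-1.0, -0.5, -1.3]
width: 0.0371
gripper_force: 20.0
```

```bash
python3 - <<'E'
from h import *
arm.grab_frame("side");arm.grab_frame("side")
togo(.634,-.1175,.113)
E
```

```text
togo [-0.     -0.0008  0.0628] at [ 0.6332 -0.1174  0.1758] [ 3.141  0.    -1.776] t 29.25
```

To row units: 0.061 m is 0.0763, 0.06 m is 0.075.

shift_gripper --offsets '{"aperture": [0.02,0.02,0.02,0.02,0.02,0.02,0.02],"tx": [0,0,0,0,0,0,0],"ty": [-0.0013,-0.0013,-0.0013,-0.0013,-0.0013,-0.0013,-0.0013],"tz": [0.0313,0.0563,0.07,0.075,0.0763,0.0763,0.0763],"spin": [0,0,0,0,0,0,0]}'

```text
t: 29.83
eef_pos: [0.6353, -0.1183, 0.1163]
ee_rot: [-3.14, 0.0, -1.776]
force: [-0.6, -0.6, 0.1]
width: 0.0373
gripper_force: 20.0
```

To row units: 0.003 m is 0.0038, 0.002 m is 0.0025.

shift_gripper --offsets '{"aperture": [0.02,0.02,0.02,0.02,0.02],"tx": [0,0,0,0,0],"ty": [0.0013,0.0013,0.0013,0.0013,0.0013],"tz": [0.0025,0.0038,0.0038,0.0038,0.0038],"spin": [0,0,0,0,0]}'

```text
t: 30.25
eef_pos: [0.6339, -0.1184, 0.113]
ee_rot: [-3.14, 0.0, -1.777]
force: [-0.5, 1.0, 6.2]
width: 0.0375
gripper_force: 20.0
```

Contact: about 6 N up. Release and withdraw.

To row units: -0.32 m is -0.4, -0.28 m is -0.35.

shift_gripper --offsets '{"aperture": [0.042,0.046,0.055,0.07,0.07,0.07,0.07,0.07,0.07,0.07,0.07,0.07,0.07,0.07,0.07,0.07,0.07,0.07,0.07],"tx": [0,0,0,0,0,0,0,0,0,-0.05,-0.1,-0.15,-0.2,-0.25,-0.3,-0.35,-0.4,-0.4,-0.4],"ty": [0,0,0,0,0,0,0,0,0,0,0,0,0,0,0,0,0,0,0],"tz": [0,0,0,0,0,-0.025,-0.0625,-0.1125,-0.15,-0.15,-0.15,-0.15,-0.15,-0.15,-0.15,-0.15,-0.15,-0.15,-0.15],"spin": [0,0,0,0,0,0,0,0,0,0,0,0,0,0,0,0,0,0,0]}'

```text
t: 31.83
eef_pos: [0.6987, 0.1974, 0.2306]
ee_rot: [3.14, -0.001, -1.774]
force: [0.0, 0.3, 0.1]
width: 0.07
gripper_force: 0.0
```

```bash
python3 - <<'E'
from h import *
w=lambda H,S,V:(S<40)&(V>120)
im=arm.grab_frame("side")[...,::-1];b=arm.grab_frame("top")[...,::-1]
loc("top",blob("top",w,290,230,48,50),.039)
cv2.imwrite("pics/g8.png",np.hstack([cv2.resize(im[130:265,290:425],(400,400)),cv2.resize(b[200:290,285:475][:,:],(400,400*90//190)) if 0 else cv2.resize(b[200:290,385:475],(400,400))]))
cv2.imwrite("pics/g9.png",cv2.resize(b[195:305,270:400],None,fx=5,fy=5))
E
```

```text
top px [312.2 253.1] xy [0.6089 0.1219] r 0.0299
```

View pics/g8.png

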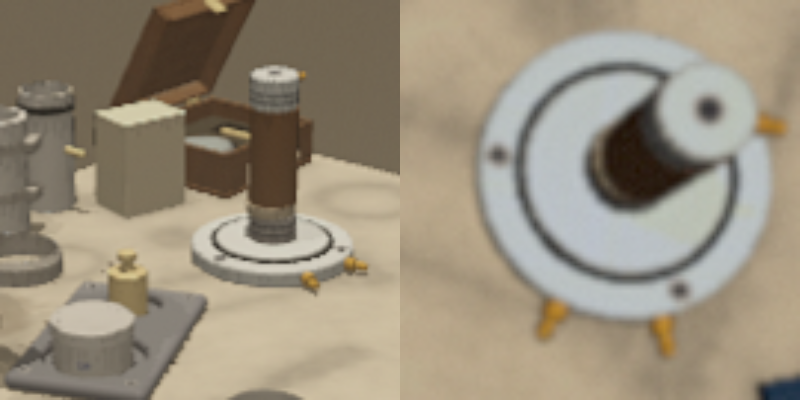

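View pics/g9.png

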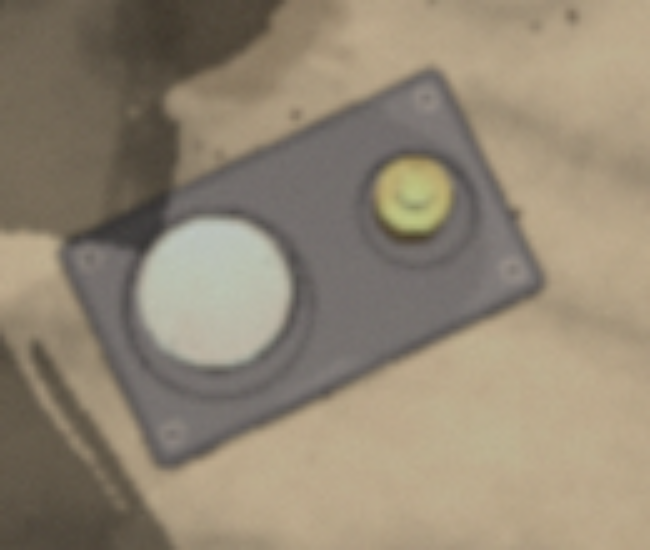

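The stack is complete with the dimple up, and both nest parts are in place. A last numeric check before handing in.

```bash
python3 - <<'E'
from h import *
loc("top",blob("top",lambda H,S,V:(H>=22)&(H<40)&(V>90)&(S>55),338,218,32,36),.038)
print("dimple",ray("top",[[385+309/400*90,200+109/400*90]],.152),"ped .6338,-.1185; small .6427,.0417")
print(arm.get_state()["force"])
E
```

```text
top px [352.3 233.8] xy [0.6434 0.0444] r 0.0154
dimple [[ 0.63425056 -0.11867862  0.152     ]] ped .6338,-.1185; small .6427,.0417
[ 0.57414719 -0.18595871 -0.27608575]
```

```bash
python3 -c "
from station import arm
print(arm.job_done())"
```

```text
the job is handed in; nothing more can be done
None
```

I built and handed in both kits at about 32 s; by my camera measurements every part is within about 3 mm of its target, but the hand-in call returned no verdict.

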